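Switch the coin counter to the outlet with the open cup

ROBOT

A 6-joint arm with a two-finger parallel gripper is mounted at the origin on the work surface. World frame = base frame: x ahead of the robot, y to its left, z up, the work surface at z = 0. Lengths are in m, angles in rad, forces in N, time in s.
With the tool pointing down it reaches from about 0.35 to 0.775 m from the base axis. Payload 7.3 kg.
Tool frame: the origin (TCP) lies at the very end of the fingers, on their centre line; the grasp point (between the pads) lies 19 mm behind it; z points along the fingers, y is the line along which they close (so a half turn about z gives the same grasp; the last joint's range is limited). The gripper opens to 92 mm and grips with 3 to 60 N. Pads are 19 mm wide; open, the fingers measure 130 mm over their backs; the gripper's body (75 mm by 190 mm) begins 47 mm behind the grasp point.
Start: joints at [-1.455, 0.342, 1.524, -0, 1.275, -0.146], TCP at [0.136, -0.507, 0.191] pointing down, gripper open.
Joint ranges: [-2.53, 2.53], [-0.77, 2.02], [0.04, 2.7], [-1, 4.14], [0.28, 2.66], [-3.11, 3.11]. Speed limits (rad/s): [2.57, 2.57, 3.14, 3.14, 3.14, 3.14].

INTERFACE

Orientations are given as [roll, pitch, yaw] about the fixed x, y, z axes, in that order (R = Rz(yaw) Ry(pitch) Rx(roll)).
In Python, from cell import robot gives the robot as it stands. The module is installed in compiled form; this text tells all that it offers.
- The arm moves only by the tool arm_command, never from a script. Its argument "moves" is a list of rows, each a list of 3 entries, a list of its own where there are three numbers: the shift along the tool's x, y, z in m, then the turn, a rotation vector about the tool's x, y, z in rad, then the finger opening in m, from 0 to 0.0918. In form: [[[dx, dy, dz], [ax, ay, az], claw], ...]. A call has exactly 5 rows; each row is the pose to reach, as a shift and turn from the pose commanded when the call began, along the tool's axes at that moment; what a row does not reach only later rows make up. A row lasts 1/10 s, in which the tool goes at most 50 mm and 8.59 degrees, less where a joint would pass 70% of its speed; a pose out of reach is approached as far as the arm can. A call with a gripper value outside its range is refused whole. The fingers move at their own pace and stop on an object; "squeeze" is the grip in N (left out, the last holds). Time passes only in rows, so rows that repeat a pose let the fingers close, or fill a call up. It gives the time, the measured TCP pose, the force, the opening and the grip force at its end, in the units of the state.
- robot.observe(): the state, without advancing time (a new reading comes with each control period).
- robot.read_camera(name): name is "scene" or "side" or "wrist"; returns the picture (480x640x3 uint8, red, green, blue); there is no depth.
- robot.camera_model(name): a dict with "fx", "fy", "cx", "cy" (pixels), "R" (3x3) and "t" (3): a world point X has camera coordinates R X + t. Camera axes: x right, y down, z forward; pixel columns grow to the right and rows downward; lengths in m; the calibration is good to about 2 mm. A picture is of the moment at which its call begins: read the wrist's pose just before it. camera_model takes no time and is no camera call; for the wrist camera it gives the pose at the moment of the call.
- robot.hand_in(): hands the job in; it is judged then, once.
The state is a dict: "time": time; "qpos": joint angles; "qvel": joint speeds; "joint_efforts": joint torques, N m; "tool_pos": TCP position; "tool_rot": TCP orientation; "contact_force": force on the tool from outside, world axes, zero at the start; "torque": the same for the moment, N m; "opening": finger opening in m; "grip_force": force on a finger pad.
Only numpy, scipy, OpenCV 4.12 (cv2) and the standard library are available. Lean on these libraries where they do the work, as an engineer would, in place of code of your own. Each camera call takes 0.05 s, during which the arm holds its last target. There are 200 camera calls.

TASK

Switch the coin counter over to the outlet that has the open cup under it: pull the selector knob on its top upward until it is free to turn, turn it until its pointer faces that outlet, feel for the notch there and push the knob fully back in, then let go. Do not force the knob when it meets resistance, and leave the cup, the canisters and the other things on the desk where they stand.

Things in the scene. Friction and masses are not known exactly. Their poses are not given: they have to be found in the camera images.
- counter: coin counter, fixed: grey upright drum 220 mm across, 120 mm high, with a box (100 x 190 mm, intake tray rim 135 mm high) on its robot side. Origin on the drum's axis at desk level; x from the box through the drum to the far side, z up. Four spouts stick out about 25 mm from the drum's far half, 85 mm up, at -70, -38, +38 and +70 degrees from x (counter-clockwise positive). A container is under each.
- collar (a point): centre of the top of the dark steel collar on the drum's axis, 108 mm across, top at 144 mm height. It hides an index ring: one wide resting notch straight ahead (counter's x), one narrow notch per spout. The ring is roughly made: each narrow notch lies 2.5 to 10.5 degrees off its spout's direction, to one side or the other, unseen; a narrow notch takes the lug within 1.8 degrees of its middle.
- selector: fixed post that carries the knob; origin on the drum's axis at desk level. A hidden lug under the knob sits in a notch when the knob is in, so it cannot turn. The teeth between notches are 8 mm high: off a notch the lug lands on a tooth and the knob stays 8 mm up. More than 25 N between lug and ring (on a tooth, at the bottom, at the upper stop, against a notch's side) damages them.
- pull (a joint): how far the knob is pulled up, m: 0 fully in, 0.013 at the upper stop; it turns freely from 0.009 up. No spring: friction of about 3 N holds it where it is left, so a push down takes 3 N, and from pulling to pushing the force changes by 6 N.
- turn (a joint): the knob's angle, rad: 0 with its pointer along the counter's x axis, growing counter-clockwise seen from above; -1.65 to 1.65 possible. Friction about 0.04 N m. It starts within 3 degrees of 0, pushed in.
- knob_grip (a point): where to grip the knob: on its axis, 25 mm above its disc's underside. Black disc 100 mm across, 6 mm thick, underside at 144.5 mm height when in; on it an upright bar 50 mm long (along the pointer), 14 mm thick, its top 39 mm above the disc's underside. White lines mark the front end of bar and disc. Local x is the pointer's direction.
- knob_aim (a point): point carried by the knob 155 mm from the axis in the pointer's direction, level with the disc's top; it lies above the container that the pointer faces
- cup: open steel cup, 62 mm across and 60 mm high, stands under one of the four spouts, 158 mm from the drum's axis; origin at the centre of its underside
- canister0: lidded coin canister, a steel cylinder 58 mm across with a dark lid 62 mm across, 62 mm high; stands under one of the outlets without the cup; origin at the centre of its underside
- canister1: lidded coin canister, a steel cylinder 58 mm across with a dark lid 62 mm across, 62 mm high; stands under one of the outlets without the cup; origin at the centre of its underside
- canister2: lidded coin canister, a steel cylinder 58 mm across with a dark lid 62 mm across, 62 mm high; stands under one of the outlets without the cup; origin at the centre of its underside
- stapler: black desk stapler, 140 mm long, 48 mm high; origin under its middle
- stamp: wooden hand stamp, 40 x 60 mm foot, 72 mm high; origin under its middle
- calculator: desk calculator 160 x 110 x 25 mm; origin under its middle
- coinroll: paper-wrapped coin roll, 26 mm across, 60 mm long, lying; origin under its middle
There are look-alikes about, which are no part of the job. Leave any blue, red or yellow look-alike of the cup alone.

How it is judged:
By the outcome, as a careful person would: the job done as asked, in the order asked, and still so for the second after the job is handed in, with the robot touching nothing.
It also fails if it takes over 56 s, if anything falls off the work surface, if the arm or the gripper's body presses on something with over 40 N, if the wrist force passes 120 N, or if a joint passes its speed limit or range.

## Working session

There is one attempt and no reset: what is moved stays moved. The work goes in short steps, Python scripts to look and compute and a tool call to move; the robot and the scene stay as the last step left them, time stands still between calls to the robot, and variables do not carry over. Pictures are saved under pics/ and viewed, at most 10 in all, crops included, and the job is handed in when it is done.

Besides the shell and the picture viewer there is one more tool, called as name(argument=value, ...) on one line, values as JSON. arm_command: Moves the arm, as the interface text tells. Its arguments: {"type":"object","properties":{"moves":{"type":"array"},"squeeze":{"type":"number"}},"required":["moves"]}

```bash
mkdir -p pics; ls; python3 - <<'E'
from cell import robot
import cv2,numpy as np
for n in("scene","side"):
    im=robot.read_camera(n); cv2.imwrite(f"pics/{n}0.png",im[:,:,::-1])
    m=robot.camera_model(n); print(n,m)
print(robot.observe())
E
```

```text
pics
scene {'fx': 461.05766939883836, 'fy': 461.05766939883836, 'cx': 309.791578475173, 'cy': 237.11277783142916, 'R': array([[ 0.45631831,  0.88978545,  0.00744682],
       [ 0.61324919, -0.30841319, -0.72719099],
       [-0.64474727,  0.33639732, -0.68639479]]), 't': array([-0.25388814, -0.20804541,  1.58737605])}
side {'fx': 617.3273841747341, 'fy': 617.3273841747341, 'cx': 321.53954927520476, 'cy': 233.15782964504882, 'R': array([[ 0.97393325, -0.22645642,  0.01309647],
       [-0.15396003, -0.70233725, -0.69499547],
       [ 0.16658432,  0.67486286, -0.71889484]]), 't': array([-0.49954264,  0.172261  ,  1.63793749])}
{'time': 0.1, 'qpos': array([-1.45497789e+00,  3.42662312e-01,  1.52492319e+00, -4.20644979e-05,
        1.27537186e+00, -1.46004473e-01]), 'qvel': array([ 2.58682498e-03,  3.28178018e-05, -2.62978984e-03, -6.29482438e-04,
       -1.89986802e-03, -3.56688526e-04]), 'joint_efforts': array([ 3.26931789e-03, -4.31999981e+01, -2.44696480e+01,  7.18645309e-02,
        5.25353872e-02, -6.21376989e-05]), 'tool_pos': array([ 0.13584986, -0.50669904,  0.19030908]), 'tool_rot': array([-3.14023661e+00, -1.58749576e-04,  2.61835080e-01]), 'contact_force': array([-0.34700534,  0.03164655,  0.78001816]), 'torque': array([ 0.00064469, -0.01471821,  0.03130589]), 'grip_force': 0.0, 'opening': 0.09160931404027159}
```

View pics/scene0.png

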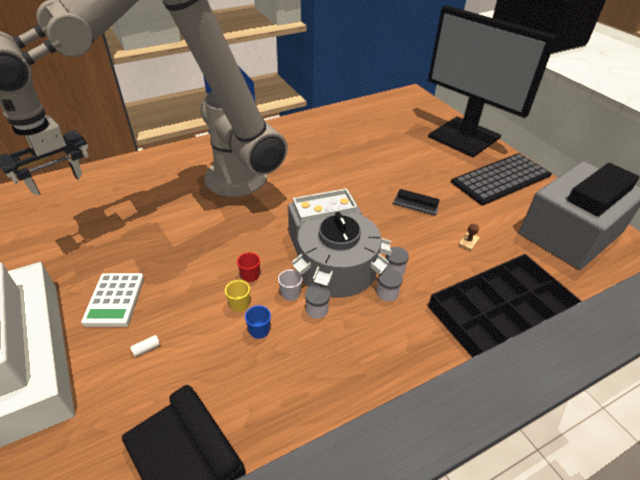

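View pics/side0.png

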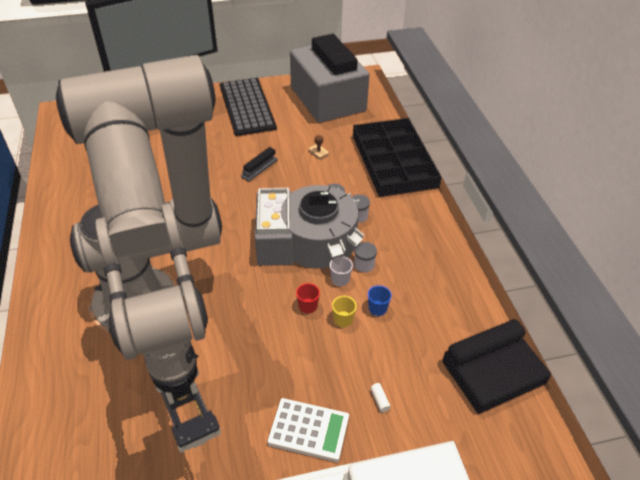

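The open steel cup is at scene (290,286) and side (341,271), at the outermost spout on the robot's right (-70°). The knob is at scene (340,228) and side (319,205). Next I'll enlarge both views.

```bash
python3 - <<'E'
import cv2,numpy as np
a=cv2.imread("pics/scene0.png")[180:330,270:420]; b=cv2.imread("pics/side0.png")[165:295,245:395]
a=cv2.resize(a,(400,400),interpolation=2)
b=cv2.resize(b,None,fx=400/150,fy=400/150,interpolation=2); b=cv2.copyMakeBorder(b,0,400-b.shape[0],0,0,0)
cv2.imwrite("pics/c0.png",np.hstack([a,b]))
E
```

```text
(no output)
```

View pics/c0.png

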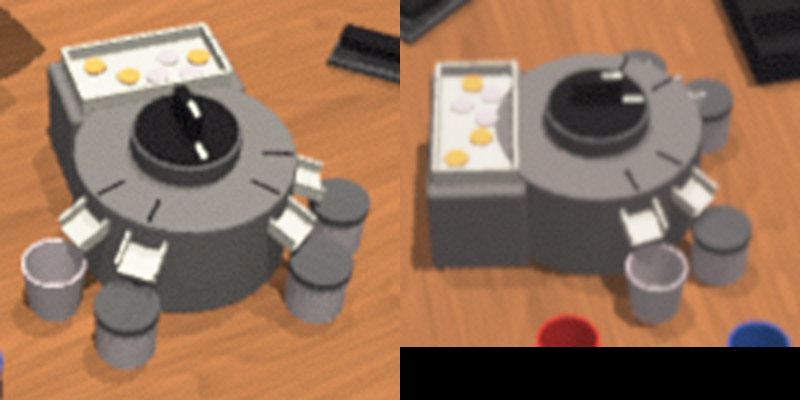

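```bash
cat > h.py <<'E'
import numpy as np
from cell import robot
def onplane(n,u,v,z,m=None):
    m=m or robot.camera_model(n)
    d=m["R"].T@[(u-m["cx"])/m["fx"],(v-m["cy"])/m["fy"],1]; c=-m["R"].T@m["t"]
    return c+d*(z-c[2])/d[2]
def st():
    s=robot.observe(); print({k:np.round(s[k],4) for k in("time","tool_pos","tool_rot","contact_force","torque","opening","grip_force","qpos")})
    return s
E
python3 - <<'E'
from h import *
f=lambda p:(p[0]*.375+270,p[1]*.375+180)
g=lambda p:((p[0]-400)*.375+245,p[1]*.375+165)
A=onplane("scene",*f((186,131)),.1505);B=onplane("side",*g((597,103)),.1505);print(A,B)
C=(A+B)/2
for n,a,b,z in[("cup",(54,262),(656,267),.06),("line",(202,150),(633,98),.1505),("can-38",(127,299),(721,227),.062),("can38",(320,264),None,.062),("can70",(341,200),None,.062),("t-70",(112,187),(632,181),.12),("t-38",(154,210),(671,158),.12),("t38",(265,185),(666,83),.12),("t70",(278,153),None,.12)]:
    for n2,p in(("scene",f(a)),("side",b and g(b))):
        if p:
            P=onplane(n2,*p,z);d=P-C;print(n,n2,P[:2].round(4),round(np.hypot(d[0],d[1]),4),round(np.degrees(np.arctan2(d[1],d[0])),1))
E
```

```text
[0.53304071 0.09635765 0.1505    ] [0.52567959 0.095668   0.1505    ]
cup scene [ 0.5533 -0.0547] 0.1526 -81.0
cup side [ 0.5523 -0.0567] 0.1544 -81.5
line scene [0.5628 0.0966] 0.0334 1.0
line side [0.5634 0.0951] 0.0341 -1.5
can-38 scene [ 0.6264 -0.0147] 0.1472 -48.8
can-38 side [ 0.6302 -0.0202] 0.1539 -49.0
can38 scene [0.6711 0.1692] 0.1595 27.3
can70 scene [0.6096 0.2366] 0.1619 60.3
t-70 scene [0.5414 0.0129] 0.084 -81.7
t-70 side [0.542  0.0088] 0.0881 -81.7
t-38 scene [0.5857 0.0338] 0.0839 -47.8
t-38 side [0.5884 0.0319] 0.0872 -47.4
t38 scene [0.6042 0.1435] 0.0886 32.4
t38 side [0.6118 0.1418] 0.0943 29.1
t70 scene [0.5725 0.1786] 0.0932 62.4
```

arm_command(moves=[[[0.04, -0.03, -0.06], [0, 0, -0.15], 0.0918], [[0.08, -0.06, -0.1], [0, 0, -0.3], 0.0918], [[0.12, -0.1, -0.11], [0, 0, -0.45], 0.0918], [[0.15, -0.14, -0.11], [0, 0, -0.6], 0.0918], [[0.18, -0.16, -0.11], [0, 0, -0.75], 0.0918]])

```text
time: 0.6
tool_pos: [0.2534, -0.3276, 0.2988]
tool_rot: [3.14, 0.001, 1.017]
contact_force: [1.0, 0.6, 0.4]
opening: 0.0919
grip_force: 0.0
```

```bash
cat >> h.py <<'E'
from scipy.spatial.transform import Rotation as Ro
def rel(p,yaw):
    s=st(); R=Ro.from_euler("xyz",s["tool_rot"]); T=Ro.from_euler("xyz",[np.pi,0,yaw])
    print("shift",(R.inv().apply(np.array(p)-s["tool_pos"])).round(4),"turn",(R.inv()*T).as_rotvec().round(4))
E
python3 -c "
from h import *
rel([.53,.096,.30],2.97)"
```

```text
{'time': np.float64(0.6), 'tool_pos': array([ 0.2534, -0.3276,  0.2988]), 'tool_rot': array([3.1404e+00, 7.0000e-04, 1.0169e+00]), 'contact_force': array([1.0309, 0.5892, 0.3539]), 'torque': array([-0.0458, -0.1222,  0.0069]), 'opening': np.float64(0.0919), 'grip_force': np.float64(0.0), 'qpos': array([-1.0979,  0.0626,  1.585 ,  0.    ,  1.4927, -0.544 ])}
shift [ 0.5057  0.0124 -0.0016] turn [ 1.0000e-04  1.6000e-03 -1.9531e+00]
```

arm_command(moves=[[[0.045, 0, 0], [0, 0, -0.14], 0.0918], [[0.09, 0, 0], [0, 0, -0.28], 0.0918], [[0.135, 0, 0], [0, 0, -0.43], 0.0918], [[0.18, 0, 0], [0, 0, -0.58], 0.0918], [[0.225, 0, 0], [0, 0, -0.73], 0.0918]])

```text
time: 1.1
tool_pos: [0.3728, -0.1365, 0.2979]
tool_rot: [-3.142, 0.0, 1.748]
contact_force: [0.5, -0.6, -0.1]
opening: 0.0919
grip_force: 0.0
```

```bash
python3 -c "
from h import *
rel([.53,.096,.30],2.97)"
```

```text
{'time': np.float64(1.1), 'tool_pos': array([ 0.3728, -0.1365,  0.2979]), 'tool_rot': array([-3.1415e+00,  1.0000e-04,  1.7478e+00]), 'contact_force': array([ 0.4623, -0.555 , -0.1192]), 'torque': array([-0.0581, -0.1191, -0.0172]), 'opening': np.float64(0.0919), 'grip_force': np.float64(0.0), 'qpos': array([-5.4460e-01,  2.9700e-02,  1.6223e+00, -1.0000e-04,  1.4896e+00,
       -7.2160e-01])}
shift [ 0.2012  0.1957 -0.0022] turn [-1.0000e-04  0.0000e+00 -1.2222e+00]
```

arm_command(moves=[[[0.03, 0.03, 0], [0, 0, -0.14], 0.0918], [[0.06, 0.06, 0], [0, 0, -0.28], 0.0918], [[0.09, 0.09, 0], [0, 0, -0.42], 0.0918], [[0.12, 0.12, 0], [0, 0, -0.56], 0.0918], [[0.15, 0.15, 0], [0, 0, -0.7], 0.0918]])

```text
time: 1.6
tool_pos: [0.4952, 0.0368, 0.2976]
tool_rot: [-3.141, -0.0, 2.448]
contact_force: [1.1, -1.1, 0.4]
opening: 0.0917
grip_force: 0.0
```

```bash
python3 -c "
from h import *
rel([.53,.096,.30],2.97)"
```

```text
{'time': np.float64(1.6), 'tool_pos': array([0.4952, 0.0368, 0.2976]), 'tool_rot': array([-3.1411e+00, -3.0000e-04,  2.4479e+00]), 'contact_force': array([ 1.052 , -1.1374,  0.3694]), 'torque': array([-0.0399, -0.1338,  0.0094]), 'opening': np.float64(0.0917), 'grip_force': np.float64(0.0), 'qpos': array([-8.0200e-02,  2.2700e-01,  1.3917e+00, -2.0000e-04,  1.5234e+00,
       -9.5720e-01])}
shift [ 0.0111  0.0678 -0.0024] turn [-4.000e-04 -4.000e-04 -5.221e-01]
```

arm_command(moves=[[[0.003, 0.017, 0], [0, 0, -0.13], 0.0918], [[0.005, 0.034, 0], [0, 0, -0.26], 0.0918], [[0.008, 0.051, 0], [0, 0, -0.39], 0.0918], [[0.011, 0.068, 0], [0, 0, -0.522], 0.0918], [[0.011, 0.068, 0], [0, 0, -0.522], 0.0918]])

```text
time: 2.1
tool_pos: [0.5304, 0.0955, 0.2971]
tool_rot: [3.142, -0.001, 2.967]
contact_force: [0.9, 0.3, -0.7]
opening: 0.0917
grip_force: 0.0
```

```bash
python3 - <<'E'
from h import *
import cv2,json
st()
m=robot.camera_model("wrist"); im=robot.read_camera("wrist"); cv2.imwrite("pics/w0.png",im[:,:,::-1])
json.dump({k:np.asarray(v).tolist() for k,v in m.items()},open("w0.json","w"))
E
```

```text
{'time': np.float64(2.1), 'tool_pos': array([0.5304, 0.0955, 0.2971]), 'tool_rot': array([ 3.1415e+00, -1.3000e-03,  2.9673e+00]), 'contact_force': array([ 0.8694,  0.2747, -0.7366]), 'torque': array([-0.0069, -0.146 , -0.015 ]), 'opening': np.float64(0.0917), 'grip_force': np.float64(0.0), 'qpos': array([ 3.5700e-02,  3.1160e-01,  1.2784e+00,  3.0000e-04,  1.5528e+00,
       -1.3609e+00])}
```

View pics/w0.png

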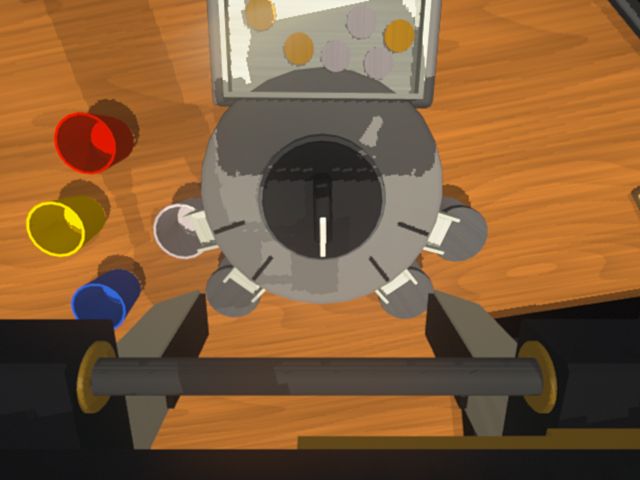

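The wrist view is from above. The disc is centred at about (323,197), its white line runs down to (323,256), and the ticks are symmetric about column 323. The steel cup is at (181,231), on the -70° tick.

```bash
python3 - <<'E'
from h import *
import json
m={k:np.array(v) for k,v in json.load(open("w0.json")).items()}
P=lambda u,v,z:onplane("",u,v,z,m)[:2]
an=lambda d:np.degrees(np.arctan2(d[1],d[0])).round(2)
C=P(323,197,.1505);print("C",C, "r",[np.linalg.norm(P(*q,.1505)-C).round(4) for q in((262,197),(384,197),(323,135),(323,260))])
t={-70:((245,222),(217,233)),-38:((271,257),(253,279)),38:((371,257),(390,279)),70:((399,222),(428,234))}
A=[];b=[];
for k,(i,o) in t.items():
    i,o=P(*i,.12),P(*o,.12);d=o-i;d/=np.linalg.norm(d);n=np.array([-d[1],d[0]]);A.append(n);b.append(n@i)
    print(k,an(d)-k,an((i+o)/2-C)-k)
C2=np.linalg.lstsq(np.array(A),np.array(b),rcond=None)[0];print("C from ticks",C2)
print("line",an(P(323,254,.1505)-P(323,200,.1505)))
e=P(436,98,.135)-P(217,98,.135);print("box",an(e)-90,P(326,98,.135))
print("cup",P(181,231,.06),an(P(181,231,.06)-C2)+70)
E
```

```text
C [0.52044785 0.10329725] r [np.float64(0.0504), np.float64(0.0504), np.float64(0.0498), np.float64(0.0555)]
-70 -8.260000000000005 -7.329999999999998
-38 -10.719999999999999 -9.25
38 -7.629999999999999 -11.620000000000001
70 -12.71 -13.0
C from ticks [0.52306181 0.10101707]
line -9.74
box -10.010000000000005 [0.44435078 0.11902983]
cup [ 0.54996392 -0.05493789] -10.209999999999994
```

arm_command(moves=[[[0.002, 0.002, 0.025], [0, 0, 0], 0.05], [[0.005, 0.004, 0.05], [0, 0, 0], 0.05], [[0.0085, 0.0057, 0.07], [0, 0, 0], 0.05], [[0.0085, 0.0057, 0.072], [0, 0, 0], 0.05], [[0.0085, 0.0057, 0.072], [0, 0, 0], 0.05]])

```text
time: 2.65
tool_pos: [0.5225, 0.1006, 0.2262]
tool_rot: [-3.141, -0.0, 2.962]
contact_force: [-0.1, -0.9, 0.8]
opening: 0.0562
grip_force: 0.0
```

```bash
python3 - <<'E'
from h import *
import cv2,json
s=st()
m=robot.camera_model("wrist"); im=robot.read_camera("wrist"); cv2.imwrite("pics/w1.png",im[:,:,::-1])
json.dump({k:np.asarray(v).tolist() for k,v in m.items()},open("w1.json","w"))
p=m["R"]@s["tool_pos"]+m["t"];print("tcp px",m["fx"]*p[0]/p[2]+m["cx"],m["fy"]*p[1]/p[2]+m["cy"])
E
```

```text
{'time': np.float64(2.65), 'tool_pos': array([0.5225, 0.1006, 0.2262]), 'tool_rot': array([-3.1412e+00, -3.0000e-04,  2.9616e+00]), 'contact_force': array([-0.0737, -0.86  ,  0.7591]), 'torque': array([ 0.0613, -0.1375, -0.028 ]), 'opening': np.float64(0.0562), 'grip_force': np.float64(0.0), 'qpos': array([ 4.6300e-02,  3.3030e-01,  1.4423e+00, -3.0000e-04,  1.3693e+00,
       -1.3444e+00])}
tcp px 315.23114475750367 280.38683557490555
```

View pics/w1.png

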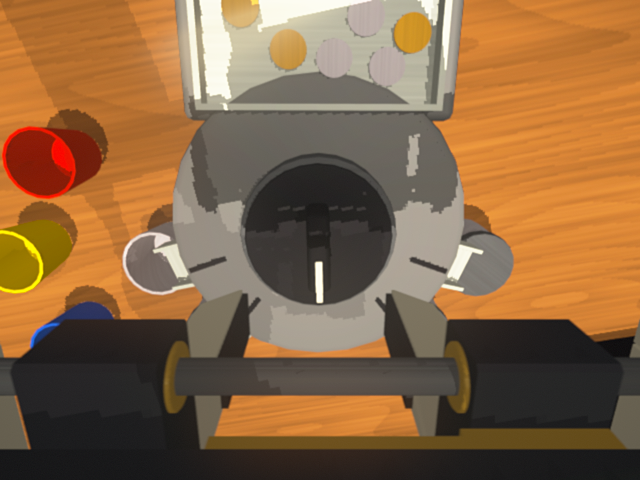

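The disc spans columns 245–393 with its centre line at column 319, and rows about 160–304. The white line runs straight down at column 319.

```bash
python3 - <<'E'
from h import *
import json
m={k:np.array(v) for k,v in json.load(open("w1.json")).items()}
P=lambda u,v,z:onplane("",u,v,z,m)[:2]
L=lambda p:np.array([[.985,-.1736],[.1736,.985]])@p
print("lr",L(P(245,231,.1505)),L(P(393,231,.1505)),"tb",L(P(319,160,.1505)),L(P(319,304,.1505)))
print("bar line top",P(319,302,.1505)-P(319,235,.1505),"boxrim edge",L(P(319,105,.135)))
d=P(319,302,.1505)-P(319,235,.1505);print(np.degrees(np.arctan2(d[1],d[0])))
print("tool",L(np.array([.5225,.1006])))
E
```

```text
lr [0.49393186 0.14237375] [0.49450041 0.24171988] tb [0.44700672 0.19225157] [0.54843042 0.19183212]
bar line top [ 0.04902939 -0.00885033] boxrim edge [0.41371632 0.19246409]
-10.232319320041578
tool [0.49719834 0.189797  ]
```

arm_command(moves=[[[0, 0.0022, 0.03], [0, 0, 0], 0.05], [[0, 0.0022, 0.055], [0, 0, 0], 0.05], [[0, 0.0022, 0.066], [0, 0, 0], 0.05], [[0, 0.0022, 0.0715], [0, 0, 0], 0.05], [[0, 0.0022, 0.0715], [0, 0, 0], 0.05]])

```text
time: 3.2
tool_pos: [0.5235, 0.1032, 0.1549]
tool_rot: [-3.142, 0.001, 2.963]
contact_force: [-0.0, 0.9, -0.2]
opening: 0.0499
grip_force: 0.0
```

```bash
python3 -c "
from h import *
rel([.5235,.1027,.1535],2.963)"
```

```text
{'time': np.float64(3.2), 'tool_pos': array([0.5235, 0.1032, 0.1549]), 'tool_rot': array([-3.1416e+00,  8.0000e-04,  2.9633e+00]), 'contact_force': array([-0.035 ,  0.8815, -0.2367]), 'torque': array([ 0.1009, -0.1354,  0.0366]), 'opening': np.float64(0.0499), 'grip_force': np.float64(0.0), 'qpos': array([ 5.1100e-02,  3.8860e-01,  1.5578e+00, -2.0000e-04,  1.1944e+00,
       -1.3414e+00])}
shift [-0.     -0.0005  0.0014] turn [-0.      0.0008  0.0003]
```

arm_command(moves=[[[0, 0, 0.001], [0, 0, 0], 0.03], [[0, 0, 0.001], [0, 0, 0], 0.02], [[0, 0, 0.001], [0, 0, 0], 0.01], [[0, 0, 0.001], [0, 0, 0], 0.005], [[0, 0, 0.001], [0, 0, 0], 0.005]], squeeze=15)

```text
time: 3.7
tool_pos: [0.5231, 0.1034, 0.1536]
tool_rot: [-3.142, 0.0, 2.964]
contact_force: [-0.4, 0.3, 0.2]
opening: 0.0144
grip_force: 0.0
```

```bash
python3 -c "
from h import *
st()"
```

```text
{'time': np.float64(3.7), 'tool_pos': array([0.5231, 0.1034, 0.1536]), 'tool_rot': array([-3.1416e+00,  4.0000e-04,  2.9638e+00]), 'contact_force': array([-0.4073,  0.2705,  0.2128]), 'torque': array([ 0.0775, -0.1707, -0.0089]), 'opening': np.float64(0.0144), 'grip_force': np.float64(0.0), 'qpos': array([ 5.1400e-02,  3.8940e-01,  1.5604e+00, -1.0000e-04,  1.1914e+00,
       -1.3415e+00])}
```

arm_command(moves=[[[0, 0, 0], [0, 0, 0], 0.004], [[0, 0, 0], [0, 0, 0], 0.004], [[0, 0, -0.001], [0, 0, 0], 0.004], [[0, 0, -0.002], [0, 0, 0], 0.004], [[0, 0, -0.003], [0, 0, 0], 0.004]])

```text
time: 4.2
tool_pos: [0.5231, 0.1034, 0.1565]
tool_rot: [-3.142, 0.0, 2.964]
contact_force: [0.2, 0.1, -0.6]
opening: 0.0043
grip_force: 0.0
```

```bash
python3 -c "
from h import *
st()"
```

```text
{'time': np.float64(4.2), 'tool_pos': array([0.5231, 0.1034, 0.1565]), 'tool_rot': array([-3.1415e+00,  1.0000e-04,  2.9638e+00]), 'contact_force': array([ 0.1551,  0.0974, -0.5609]), 'torque': array([ 0.0975, -0.1528, -0.0181]), 'opening': np.float64(0.0043), 'grip_force': np.float64(0.0), 'qpos': array([ 5.1400e-02,  3.8680e-01,  1.5560e+00, -1.0000e-04,  1.1987e+00,
       -1.3416e+00])}
```

```bash
python3 - <<'E'
from h import *
import cv2
w=robot.read_camera("wrist")[:,:,::-1];c=robot.read_camera("scene")[150:300,250:450,::-1];d=robot.read_camera("side")[120:270,230:430,::-1]
w=cv2.resize(w,(400,300),interpolation=cv2.INTER_AREA)
f=lambda x:cv2.resize(x,(400,300),interpolation=2)
cv2.imwrite("pics/chk.png",np.vstack([np.hstack([w,f(c)]),np.hstack([f(d),0*w])]))
E
```

```text
(no output)
```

View pics/chk.png

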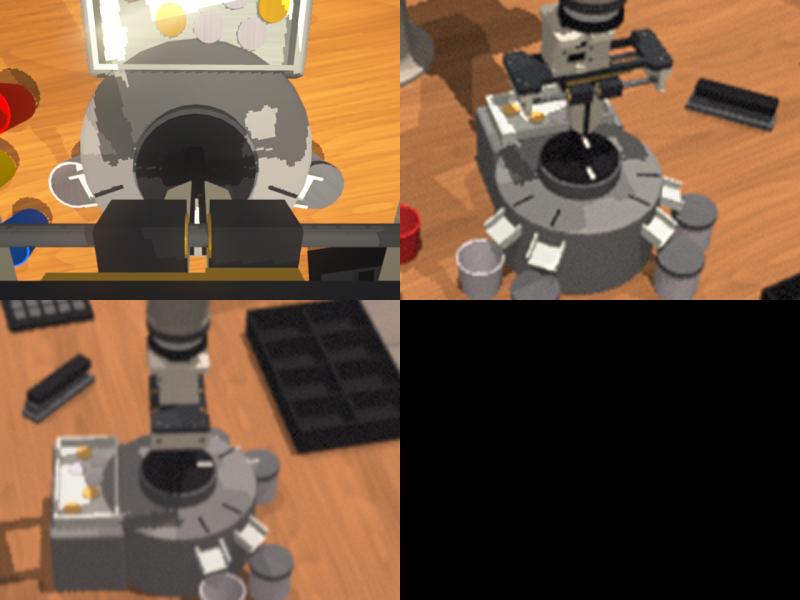

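```bash
python3 - <<'E'
from h import *
s=robot.observe();T=s["tool_pos"]
def pr(n,X):
    m=robot.camera_model(n);p=m["R"]@X+m["t"];return np.array([m["fx"]*p[0]/p[2]+m["cx"],m["fy"]*p[1]/p[2]+m["cy"]])
C=np.array([.5235,.1027,.1505])
for k,X in(("tcp",T),("disc",C),("bartop",C+[0,0,.033]),("barfront",C+[.025*.985,-.025*.174,.033]),("axis-.12",C-[0,0,.03])):
    a=pr("scene",X);b=pr("side",X);w=pr("wrist",X)
    print(k,((a-[250,150])*2+[400,0]).round(),((b-[230,120])*2+[0,300]).round(),(w*.625).round())
E
```

```text
tcp [581. 148.] [175. 461.] [197. 175.]
disc [580. 152.] [175. 464.] [196. 173.]
bartop [581. 133.] [175. 446.] [196. 191.]
barfront [588. 145.] [194. 446.] [196. 222.]
axis-.12 [579. 169.] [175. 480.] [196. 160.]
```

```bash
python3 - <<'E'
from h import *
import cv2
w=robot.read_camera("wrist")[190:440,190:440,::-1];c=cv2.imread("pics/chk.png")[60:220,500:660]
f=lambda x:cv2.resize(np.clip(x.astype(float)*1.8,0,255).astype(np.uint8),(400,400),interpolation=2)
cv2.imwrite("pics/chk2.png",np.hstack([f(w),f(c)]))
E
```

```text
(no output)
```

View pics/chk2.png

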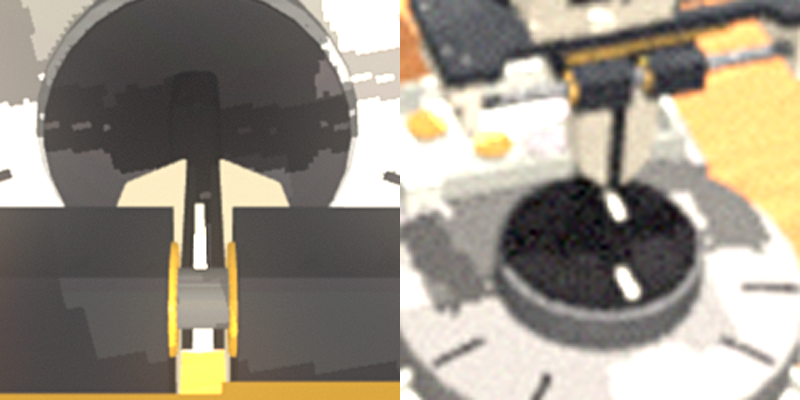

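arm_command(moves=[[[0, 0, 0], [0, 0, 0], 0.0], [[0, 0, 0], [0, 0, 0], 0.0], [[0, 0, 0], [0, 0, 0], 0.0], [[0, 0, 0], [0, 0, 0], 0.0], [[0, 0, 0], [0, 0, 0], 0.0]], squeeze=20)

```text
time: 4.9
tool_pos: [0.5231, 0.1034, 0.1564]
tool_rot: [-3.142, -0.0, 2.964]
contact_force: [-0.5, 0.2, -0.0]
opening: 0.0002
grip_force: 0.0
```

```bash
python3 -c "
from h import *
st()
m=robot.camera_model('wrist');print(m['fx'],m['R'],-m['R'].T@m['t'])"
```

```text
{'time': np.float64(4.9), 'tool_pos': array([0.5231, 0.1034, 0.1564]), 'tool_rot': array([-3.1415, -0.    ,  2.9638]), 'contact_force': array([-0.5211,  0.2142, -0.0372]), 'torque': array([ 0.1038, -0.1947, -0.0284]), 'opening': np.float64(0.0002), 'grip_force': np.float64(0.0), 'qpos': array([ 5.1400e-02,  3.8700e-01,  1.5562e+00, -1.0000e-04,  1.1985e+00,
       -1.3416e+00])}
420.0995581743191 [[ 1.77345379e-01  9.84148406e-01 -7.28603451e-04]
 [ 9.36169674e-01 -1.68471089e-01  3.08551184e-01]
 [ 3.03537407e-01 -5.54022231e-02 -9.51207462e-01]] [0.4398909  0.11911321 0.35060917]
```

```bash
python3 - <<'E'
from h import *
import cv2
def pr(n,X):
    m=robot.camera_model(n);p=m["R"]@X+m["t"];return np.array([m["fx"]*p[0]/p[2]+m["cx"],m["fy"]*p[1]/p[2]+m["cy"]])
T=np.array([.1358,-.5067,.1903]);y=np.array([.259,-.966,0])
a=cv2.imread("pics/scene0.png")[110:210,0:110];a=cv2.resize(a,None,fx=4,fy=4,interpolation=2)
for h,c in((0,(0,0,255)),(.02,(0,255,0)),(.037,(255,0,0))):
    for s in(-.046,.046):
        p=(pr("scene",T+s*y+[0,0,h])-[0,110])*4;cv2.drawMarker(a,tuple(p.astype(int).tolist()),c,0,14,1)
cv2.imwrite("pics/tip.png",a)
E
```

```text
(no output)
```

View pics/tip.png

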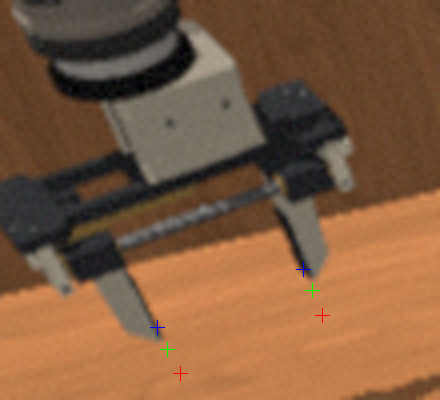

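The drawn marks show the real fingertips about 28 mm behind the reported TCP. The fingers therefore closed just above the bar and touched nothing. I'll reopen, go about 26 mm lower and grip again.

arm_command(moves=[[[0, 0, -0.003], [0, 0, 0], 0.045], [[0, 0, -0.003], [0, 0, 0], 0.045], [[0, 0, -0.003], [0, 0, 0], 0.045], [[0, 0, -0.003], [0, 0, 0], 0.045], [[0, 0, -0.003], [0, 0, 0], 0.045]])

```text
time: 5.4
tool_pos: [0.523, 0.1033, 0.1594]
tool_rot: [-3.141, -0.0, 2.964]
contact_force: [-0.2, -0.2, -0.0]
opening: 0.0355
grip_force: 0.0
```

arm_command(moves=[[[0, 0, 0], [0, 0, 0], 0.045], [[0, 0, 0.004], [0, 0, 0], 0.045], [[0, 0, 0.008], [0, 0, 0], 0.045], [[0, 0, 0.012], [0, 0, 0], 0.045], [[0, 0, 0.015], [0, 0, 0], 0.045]])

```text
time: 5.9
tool_pos: [0.5228, 0.1034, 0.1438]
tool_rot: [-3.141, -0.001, 2.964]
contact_force: [-0.0, -0.1, 0.0]
opening: 0.0449
grip_force: 0.0
```

arm_command(moves=[[[0, 0, 0.003], [0, 0, 0], 0.045], [[0, 0, 0.006], [0, 0, 0], 0.045], [[0, 0, 0.009], [0, 0, 0], 0.045], [[0, 0, 0.012], [0, 0, 0], 0.045], [[0, 0, 0.014], [0, 0, 0], 0.045]])

```text
time: 6.4
tool_pos: [0.523, 0.1033, 0.1301]
tool_rot: [-3.141, -0.0, 2.964]
contact_force: [-0.4, -0.1, -0.2]
opening: 0.0448
grip_force: 0.0
```

No contact yet at reported z 0.130, so I close here.

arm_command(moves=[[[0, 0, 0], [0, 0, 0], 0.03], [[0, 0, 0], [0, 0, 0], 0.02], [[0, 0, 0], [0, 0, 0], 0.005], [[0, 0, 0], [0, 0, 0], 0.005], [[0, 0, 0], [0, 0, 0], 0.005]], squeeze=15)

```text
time: 6.9
tool_pos: [0.5227, 0.1017, 0.1306]
tool_rot: [-3.138, -0.0, 2.964]
contact_force: [-1.6, -5.6, 0.7]
opening: 0.0139
grip_force: 15.0
```

arm_command(moves=[[[0, 0, 0], [0, 0, 0], 0.005], [[0, 0, 0], [0, 0, 0], 0.005], [[0, 0, 0], [0, 0, 0], 0.005], [[0, 0, 0], [0, 0, 0], 0.005], [[0, 0, 0], [0, 0, 0], 0.005]])

```text
time: 7.4
tool_pos: [0.5227, 0.1018, 0.1306]
tool_rot: [-3.139, -0.0, 2.964]
contact_force: [-2.3, -6.1, 1.8]
opening: 0.0137
grip_force: 15.0
```

```bash
python3 -c "
from h import *
st()"
```

```text
{'time': np.float64(7.4), 'tool_pos': array([0.5227, 0.1018, 0.1306]), 'tool_rot': array([-3.1387e+00, -3.0000e-04,  2.9638e+00]), 'contact_force': array([-2.2596, -6.0558,  1.8051]), 'torque': array([-1.018 ,  0.1585,  0.0324]), 'opening': np.float64(0.0137), 'grip_force': np.float64(14.9809), 'qpos': array([ 0.0501,  0.4124,  1.5936, -0.003 ,  1.1365, -1.3416])}
```

arm_command(moves=[[[0, -0.0008, 0], [0, 0, 0], 0.005], [[0, -0.0016, 0], [0, 0, 0], 0.005], [[0, -0.0016, -0.001], [0, 0, 0], 0.005], [[0, -0.0016, -0.002], [0, 0, 0], 0.005], [[0, -0.0016, -0.003], [0, 0, 0], 0.005]])

```text
time: 7.9
tool_pos: [0.5227, 0.1017, 0.1331]
tool_rot: [-3.141, -0.0, 2.964]
contact_force: [0.3, -3.2, -3.7]
opening: 0.0136
grip_force: 15.0
```

arm_command(moves=[[[0, 0, -0.0015], [0, 0, 0], 0.005], [[0, 0, -0.003], [0, 0, 0], 0.005], [[0, 0, -0.0045], [0, 0, 0], 0.005], [[0, 0, -0.006], [0, 0, 0], 0.005], [[0, 0, -0.006], [0, 0, 0], 0.005]])

```text
time: 8.4
tool_pos: [0.5227, 0.1017, 0.1397]
tool_rot: [-3.141, 0.0, 2.964]
contact_force: [-0.5, -4.0, -1.1]
opening: 0.0141
grip_force: 15.0
```

```bash
python3 -c "
from h import *
st()"
```

```text
{'time': np.float64(8.4), 'tool_pos': array([0.5227, 0.1017, 0.1397]), 'tool_rot': array([-3.1414e+00,  1.0000e-04,  2.9638e+00]), 'contact_force': array([-0.4916, -3.9547, -1.0948]), 'torque': array([-0.435 ,  0.0066,  0.0016]), 'opening': np.float64(0.0141), 'grip_force': np.float64(14.9758), 'qpos': array([ 4.8400e-02,  4.0210e-01,  1.5822e+00, -3.0000e-04,  1.1572e+00,
       -1.3445e+00])}
```

arm_command(moves=[[[0, -0.0005, -0.0005], [0, 0, 0], 0.005], [[0, -0.001, -0.001], [0, 0, 0], 0.005], [[0, -0.0015, -0.0015], [0, 0, 0], 0.005], [[0, -0.0015, -0.002], [0, 0, 0], 0.005], [[0, -0.0015, -0.002], [0, 0, 0], 0.005]])

```text
time: 8.9
tool_pos: [0.5227, 0.1015, 0.1416]
tool_rot: [3.14, 0.0, 2.964]
contact_force: [1.2, 4.5, -2.4]
opening: 0.0137
grip_force: 15.0
```

```bash
python3 -c "
from h import *
st()"
```

```text
{'time': np.float64(8.9), 'tool_pos': array([0.5227, 0.1015, 0.1416]), 'tool_rot': array([3.1398e+00, 4.0000e-04, 2.9640e+00]), 'contact_force': array([ 1.1914,  4.4534, -2.4239]), 'torque': array([ 1.057 , -0.3507,  0.0174]), 'opening': np.float64(0.0137), 'grip_force': np.float64(14.9964), 'qpos': array([ 0.0466,  0.3995,  1.5807,  0.0018,  1.1606, -1.3473])}
```

arm_command(moves=[[[0, 0.0008, 0], [0, 0, 0], 0.005], [[0, 0.0008, 0], [0, 0, 0.05], 0.005], [[0, 0.0008, 0], [0, 0, 0.12], 0.005], [[0, 0.0008, 0], [0, 0, 0.2], 0.005], [[0, 0.0008, 0], [0, 0, 0.25], 0.005]])

```text
time: 9.4
tool_pos: [0.5229, 0.102, 0.1416]
tool_rot: [3.14, 0.0, 2.711]
contact_force: [1.6, 4.8, -2.9]
opening: 0.0138
grip_force: 15.0
```

```bash
cat >> h.py <<'E'
def ft():
    s=st();R=Ro.from_euler("xyz",s["tool_rot"]);print("Ftool",R.inv().apply(s["contact_force"]).round(2),"Ttool",R.inv().apply(s["torque"]).round(3),"ptr-counter deg",round(np.degrees(s["tool_rot"][2]-np.pi)+10,2),"pull mm",round((s["tool_pos"][2]-.1306)*1000,1))
E
python3 -c "
from h import *
ft()"
```

```text
{'time': np.float64(9.4), 'tool_pos': array([0.5229, 0.102 , 0.1416]), 'tool_rot': array([3.1400e+00, 1.0000e-04, 2.7111e+00]), 'contact_force': array([ 1.5693,  4.8024, -2.8829]), 'torque': array([ 1.0838, -0.481 ,  0.0796]), 'opening': np.float64(0.0138), 'grip_force': np.float64(14.9972), 'qpos': array([ 4.7900e-02,  4.0000e-01,  1.5799e+00,  1.5000e-03,  1.1609e+00,
       -1.0930e+00])}
Ftool [0.58 5.01 2.89] Ttool [-1.186  0.015 -0.079] ptr-counter deg -14.67 pull mm 11.0
```

arm_command(moves=[[[0, 0.0018, 0], [0, 0, 0.1], 0.005], [[0, 0.0025, 0], [0, 0, 0.2], 0.005], [[0, 0.0031, 0], [0, 0, 0.3], 0.005], [[-0.0002, 0.0037, 0], [0, 0, 0.4], 0.005], [[-0.0003, 0.0043, 0], [0, 0, 0.5], 0.005]])

```text
time: 9.9
tool_pos: [0.5237, 0.1032, 0.1415]
tool_rot: [-3.138, 0.001, 2.21]
contact_force: [-4.2, -5.5, 1.5]
opening: 0.0143
grip_force: 15.0
```

```bash
python3 -c "
from h import *
ft()"
```

```text
{'time': np.float64(9.9), 'tool_pos': array([0.5237, 0.1032, 0.1415]), 'tool_rot': array([-3.1378e+00,  1.3000e-03,  2.2099e+00]), 'contact_force': array([-4.1865, -5.5306,  1.5289]), 'torque': array([-1.0081,  0.4756,  0.0141]), 'opening': np.float64(0.0143), 'grip_force': np.float64(14.9926), 'qpos': array([ 0.053 ,  0.4042,  1.5733, -0.0035,  1.1665, -0.5846])}
Ftool [-1.94 -6.66 -1.5 ] Ttool [ 0.983 -0.526 -0.013] ptr-counter deg -43.38 pull mm 10.9
```

arm_command(moves=[[[0, -0.001, 0], [0, 0, 0.08], 0.005], [[-0.0001, -0.0012, 0], [0, 0, 0.16], 0.005], [[-0.0002, -0.001, 0], [0, 0, 0.24], 0.005], [[-0.0004, -0.0009, 0], [0, 0, 0.316], 0.005], [[-0.0004, -0.0009, 0], [0, 0, 0.316], 0.005]])

```text
time: 10.4
tool_pos: [0.5244, 0.1034, 0.1416]
tool_rot: [-3.141, 0.001, 1.897]
contact_force: [-0.0, -0.4, -2.4]
opening: 0.0142
grip_force: 15.0
```

```bash
python3 -c "
from h import *
ft()"
```

```text
{'time': np.float64(10.4), 'tool_pos': array([0.5244, 0.1034, 0.1416]), 'tool_rot': array([-3.1415e+00,  1.2000e-03,  1.8971e+00]), 'contact_force': array([-0.0197, -0.4354, -2.4302]), 'torque': array([-0.2556, -0.2033, -0.0543]), 'opening': np.float64(0.0142), 'grip_force': np.float64(14.9979), 'qpos': array([ 5.2100e-02,  4.0360e-01,  1.5743e+00, -1.3000e-03,  1.1636e+00,
       -2.7370e-01])}
Ftool [-0.4  -0.16  2.43] Ttool [-0.111 -0.307  0.054] ptr-counter deg -61.3 pull mm 11.0
```

arm_command(moves=[[[0, 0, 0.001], [0, 0, 0], 0.005], [[0, 0, 0.002], [0, 0, 0], 0.005], [[0, 0, 0.003], [0, 0, 0], 0.005], [[0, 0, 0.004], [0, 0, 0], 0.005], [[0, 0, 0.004], [0, 0, 0], 0.005]])

```text
time: 10.9
tool_pos: [0.5244, 0.1036, 0.1374]
tool_rot: [-3.142, 0.001, 1.898]
contact_force: [-0.2, -4.3, 0.8]
opening: 0.0136
grip_force: 15.0
```

arm_command(moves=[[[0, 0, 0.0005], [0, 0, 0], 0.005], [[0, 0, 0.001], [0, 0, 0], 0.005], [[0, 0, 0.0015], [0, 0, 0], 0.005], [[0, 0, 0.0015], [0, 0, 0], 0.005], [[0, 0, 0.0015], [0, 0, 0], 0.005]])

```text
time: 11.4
tool_pos: [0.5244, 0.1036, 0.1359]
tool_rot: [-3.141, 0.001, 1.898]
contact_force: [-0.1, -5.2, 1.3]
opening: 0.0137
grip_force: 15.0
```

```bash
python3 -c "
from h import *
ft()"
```

```text
{'time': np.float64(11.4), 'tool_pos': array([0.5244, 0.1036, 0.1359]), 'tool_rot': array([-3.1415e+00,  9.0000e-04,  1.8980e+00]), 'contact_force': array([-0.0884, -5.2092,  1.2981]), 'torque': array([-1.0145, -0.1057,  0.0022]), 'opening': np.float64(0.0137), 'grip_force': np.float64(14.9956), 'qpos': array([ 5.2200e-02,  4.0940e-01,  1.5821e+00, -1.0000e-03,  1.1499e+00,
       -2.7460e-01])}
Ftool [-4.91 -1.76 -1.29] Ttool [ 0.226 -0.995 -0.002] ptr-counter deg -61.25 pull mm 5.3
```

Fz is only about 1.3 N with the pull at 5 mm, so the lug has gone into a notch at about -61°, within the -70° outlet's possible range. I keep pushing down gently.

arm_command(moves=[[[0, 0, 0.0008], [0, 0, 0], 0.005], [[0, 0, 0.0016], [0, 0, 0], 0.005], [[0, 0, 0.0024], [0, 0, 0], 0.005], [[0, 0, 0.003], [0, 0, 0], 0.005], [[0, 0, 0.0035], [0, 0, 0], 0.005]])

```text
time: 11.9
tool_pos: [0.5244, 0.1036, 0.1325]
tool_rot: [-3.142, 0.001, 1.898]
contact_force: [-0.4, -5.9, 2.6]
opening: 0.0137
grip_force: 15.0
```

```bash
python3 -c "
from h import *
ft()"
```

```text
{'time': np.float64(11.9), 'tool_pos': array([0.5244, 0.1036, 0.1325]), 'tool_rot': array([-3.1416e+00,  9.0000e-04,  1.8980e+00]), 'contact_force': array([-0.4319, -5.8748,  2.609 ]), 'torque': array([-0.9328, -0.0628,  0.0027]), 'opening': np.float64(0.0137), 'grip_force': np.float64(14.9963), 'qpos': array([ 5.2200e-02,  4.1300e-01,  1.5869e+00, -1.0000e-03,  1.1415e+00,
       -2.7470e-01])}
Ftool [-5.43 -2.3  -2.6 ] Ttool [ 0.24  -0.904 -0.003] ptr-counter deg -61.25 pull mm 1.9
```

arm_command(moves=[[[0, 0, 0.0006], [0, 0, 0], 0.005], [[0, 0, 0.0012], [0, 0, 0], 0.005], [[0, 0, 0.0018], [0, 0, 0], 0.005], [[0, 0, 0.002], [0, 0, 0], 0.005], [[0, 0, 0.0022], [0, 0, 0], 0.005]])

```text
time: 12.4
tool_pos: [0.5244, 0.1036, 0.1304]
tool_rot: [3.142, 0.001, 1.898]
contact_force: [-1.1, -4.9, 4.3]
opening: 0.0138
grip_force: 15.0
```

arm_command(moves=[[[0, 0, 0.0002], [0, 0, 0], 0.005], [[0, 0, 0.0004], [0, 0, 0], 0.005], [[0, 0, 0.0005], [0, 0, 0], 0.005], [[0, 0, 0.0005], [0, 0, 0], 0.005], [[0, 0, 0.0005], [0, 0, 0], 0.005]])

```text
time: 12.9
tool_pos: [0.5244, 0.1037, 0.1303]
tool_rot: [3.141, 0.001, 1.898]
contact_force: [-2.1, -4.6, 5.3]
opening: 0.0139
grip_force: 15.0
```

```bash
python3 -c "
from h import *
ft()"
```

```text
{'time': np.float64(12.9), 'tool_pos': array([0.5244, 0.1037, 0.1303]), 'tool_rot': array([3.1413e+00, 1.0000e-03, 1.8981e+00]), 'contact_force': array([-2.078 , -4.5937,  5.3382]), 'torque': array([-1.0014,  0.2026, -0.0615]), 'opening': np.float64(0.0139), 'grip_force': np.float64(15.0005), 'qpos': array([ 5.2300e-02,  4.1500e-01,  1.5902e+00, -9.0000e-04,  1.1358e+00,
       -2.7460e-01])}
Ftool [-3.69 -3.44 -5.34] Ttool [ 0.514 -0.883  0.061] ptr-counter deg -61.25 pull mm -0.3
```

arm_command(moves=[[[0, 0, 0.0003], [0, 0, 0], 0.005], [[0, 0, 0.0006], [0, 0, 0], 0.005], [[0, 0, 0.0006], [0, 0, 0], 0.005], [[0, 0, 0.0006], [0, 0, 0], 0.005], [[0, 0, 0.0006], [0, 0, 0], 0.005]])

```text
time: 13.4
tool_pos: [0.5244, 0.1038, 0.1301]
tool_rot: [3.141, 0.001, 1.898]
contact_force: [-3.2, -5.1, 8.3]
opening: 0.014
grip_force: 15.0
```

arm_command(moves=[[[0, 0, -0.0005], [0, 0, 0], 0.014], [[0, 0, -0.0005], [0, 0, 0], 0.02], [[0, 0, -0.0005], [0, 0, 0], 0.03], [[0, 0, -0.0005], [0, 0, 0], 0.045], [[0, 0, -0.0005], [0, 0, 0], 0.045]])

```text
time: 13.9
tool_pos: [0.5242, 0.1044, 0.1293]
tool_rot: [-3.141, -0.0, 1.898]
contact_force: [-0.5, -0.4, -0.6]
opening: 0.0396
grip_force: 0.0
```

```bash
python3 -c "
from h import *
ft()"
```

```text
{'time': np.float64(13.9), 'tool_pos': array([0.5242, 0.1044, 0.1293]), 'tool_rot': array([-3.1414e+00, -4.0000e-04,  1.8979e+00]), 'contact_force': array([-0.4927, -0.4026, -0.626 ]), 'torque': array([-0.0231, -0.0643,  0.0399]), 'opening': np.float64(0.0396), 'grip_force': np.float64(0.0), 'qpos': array([ 5.2800e-02,  4.1630e-01,  1.5910e+00,  4.0000e-04,  1.1346e+00,
       -2.7450e-01])}
Ftool [-0.22 -0.6   0.63] Ttool [-0.053 -0.043 -0.04 ] ptr-counter deg -61.26 pull mm -1.3
```

Released cleanly with no load. I'll back off upward and check.

arm_command(moves=[[[0, 0, 0], [0, 0, 0], 0.06], [[0, 0, -0.01], [0, 0, 0], 0.06], [[0, 0, -0.03], [0, 0, 0], 0.06], [[0, 0, -0.06], [0, 0, 0], 0.06], [[0, 0, -0.09], [0, 0, 0], 0.06]])

```text
time: 14.4
tool_pos: [0.5241, 0.1041, 0.2212]
tool_rot: [-3.142, -0.0, 1.898]
contact_force: [0.6, -0.9, 0.5]
opening: 0.06
grip_force: 0.0
```

arm_command(moves=[[[0.03, 0, -0.03], [0, 0, 0], 0.06], [[0.05, 0, -0.06], [0, 0, 0], 0.06], [[0.07, 0, -0.09], [0, 0, 0], 0.06], [[0.07, 0, -0.09], [0, 0, 0], 0.06], [[0.07, 0, -0.09], [0, 0, 0], 0.06]])

```text
time: 14.9
tool_pos: [0.5017, 0.1706, 0.3104]
tool_rot: [3.14, 0.001, 1.899]
contact_force: [1.0, 0.5, -0.1]
opening: 0.06
grip_force: 0.0
```

```bash
python3 - <<'E'
from h import *
import cv2
st()
c=robot.read_camera("scene")[180:330,270:420,::-1];d=robot.read_camera("side")[165:315,245:395,::-1]
a=cv2.imread("pics/scene0.png")[180:330,270:420]
f=lambda x:cv2.resize(x,(400,400),interpolation=2)
cv2.imwrite("pics/end.png",np.hstack([f(c),f(d)]))
E
```

```text
{'time': np.float64(14.9), 'tool_pos': array([0.5017, 0.1706, 0.3104]), 'tool_rot': array([3.1399e+00, 5.0000e-04, 1.8988e+00]), 'contact_force': array([ 1.0151,  0.5396, -0.1416]), 'torque': array([-0.0283, -0.1902, -0.0134]), 'opening': np.float64(0.06), 'grip_force': np.float64(0.0), 'qpos': array([ 1.8330e-01,  2.8830e-01,  1.2757e+00, -3.0000e-04,  1.5759e+00,
       -1.4470e-01])}
```

View pics/end.png

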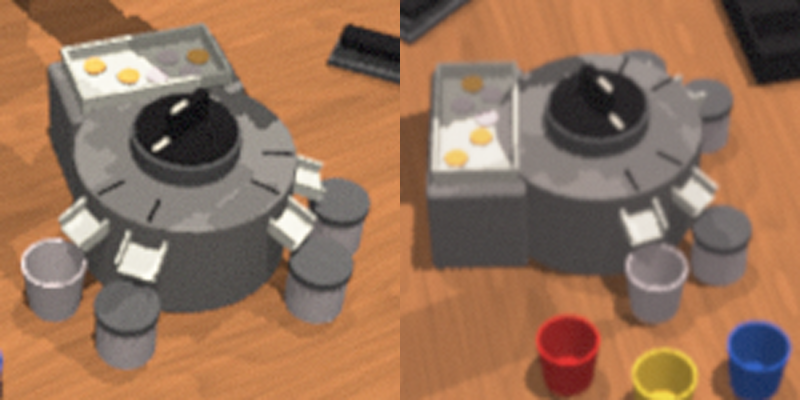

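```bash
python3 - <<'E'
from h import *
f=lambda p:(p[0]*.375+270,p[1]*.375+180)
g=lambda p:((p[0]-400)*.375+245,p[1]*.375+165)
A=np.array([.5252,.1012])
for z in(.1505,.1585):
    a=onplane("scene",*f((160,145)),z)[:2];b=onplane("side",*g((616,122)),z)[:2]
    a0=onplane("scene",*f((202,150)),z)[:2];b0=onplane("side",*g((633,98)),z)[:2]
    for n,p,q in(("scene",a,a0),("side",b,b0)):
        print(z,n,p.round(4),q.round(4),"chord",np.linalg.norm(p-q).round(4),"chord dir",np.degrees(np.arctan2(*(p-q)[::-1])).round(1))
for n,p1,p2 in(("scene",(179,106),f),("side",(604,84),g)):
    print(n,onplane(n,*p2(p1),.1835)[:2].round(4))
E
```

```text
0.1505 scene [0.539  0.0647] [0.5628 0.0966] chord 0.0398 chord dir -126.7
0.1505 side [0.5382 0.0643] [0.5634 0.0951] chord 0.0398 chord dir -129.3
0.1585 scene [0.5464 0.0603] [0.5699 0.0918] chord 0.0394 chord dir -126.7
0.1585 side [0.5361 0.0562] [0.5612 0.0868] chord 0.0395 chord dir -129.3
scene [0.5307 0.0882]
side [0.5306 0.0872]
```

The knob sits at z = 0.1505 (fully in): the scene and side views agree only at that height. It lies in the -70° outlet's notch, and the cup and canisters have not moved.

```bash
python3 -c "
from cell import robot
print(robot.hand_in())"
```

```text
the job is handed in; nothing more can be done
None
```

The selector knob is turned to the open cup's outlet (the -70° spout), pushed fully into the notch found at about -61°, and released, and the job was handed in at about 15 s with no result shown back.

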